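Find the concealed catch of the cable box and switch on the power strip inside

TASK

The power strip shut inside the long white cable box has to be switched on. The box opens by a concealed push catch, a sunk pad of the same grey somewhere along the flat grey strip at the front of its top: feel along the strip for it with a fingertip and press it in so that the lid springs open by itself, then press down the raised half of the power strip's red rocker switch until it tips over. Leave the lid open, and do not lift or shift the box or the desk things round it.

Things in the scene. Friction and masses are not known exactly. Their poses are not given: they have to be found in the camera images.
- cable_box: white plastic cable box, 150 (x) x 400 (y) x 72 (z) mm, about 2 kg, standing loose on rubber feet. Origin: centre of its underside, on the desk; x to its back, y along its length to its left, z up. Top front: a flat grey strip framed by white rails and end caps 1.5 mm higher; behind it the flat pale wooden lid, hinged along the back.
- strip_middle (a point): middle of the rigid grey strip's surface (44 mm wide in x, in view 86 mm either way in y, 70.5 mm over the desk). Somewhere in it, centred across it, is one opening, 38 (x) x 60 (y) mm, with the sprung grey catch pad in it, its face sunk 2 mm. Its centre is up to 54 mm either way along the box's y from here, different for each box. Near its ends a wide finger catches the rim.
- catch_pad (a joint): how far the catch pad is pressed in, m: 0 at rest, 0.007 at its stop (9 mm below the strip's surface). It springs back. It begins to move at about 1 N and needs about 4 N to be fully in; the catch lets the lid go at about 0.004 to 0.005, so press it fully in.
- box_lid (a joint): lid angle, rad: 0 shut, 1.75 fully open (leaning back a little past upright). Once the catch lets go, a damped spring raises the lid by itself in 1 to 2 s and keeps it open.
- lid_edge (a point): middle of the lid's front edge, top side; shut, it lies 28 mm behind and 1.5 mm above the middle of the grey strip. The lid is 399 mm wide (y) and 5 mm thick; the edge swings up and back on a radius of 91 mm.
- power_strip: pale power strip, 56 x 269 x 47 mm, fixed on the floor inside the box under the lid, lengthwise along the box's y; origin: centre of its underside, axes as the box's. Its flat top lies 42 mm above its origin, 22 mm below the box's rails. The red rocker switch lies 84 mm from its middle towards its -y end.
- rocker_press (a point): middle of the top face of the rocker's front half (towards the box's front), 10 (x) x 12 (y) mm, raised 4 mm over the strip's top when off. The pivot, along y, is 6 mm behind and 7 mm below this point. Pressed fully it sinks about 2.5 mm while the rear half rises as much: put a wide fingertip's middle some 5 mm forward (-x) of here, to stay off the rear half.
- power_strip_switch (a joint): rocker angle, rad: 0 off (front half raised), 0.349 on (front half down). Stays where it is left; takes about 3 to 5 N.
- stapler: black stapler, 128 mm long, 26 mm wide, 48 mm high, lying between robot and box along the box's front; origin: centre of its underside. To be left alone.
- staple_box: small red staple box, 40 x 62 x 20 mm, between robot and box; origin: centre of its underside. To be left alone.
- tape_roll: roll of tan packing tape, 96 x 95 x 48 mm, lying flat to the right of the box; origin: centre of its underside. To be left alone.

How it is judged:
By the outcome, as a careful person would: the job done as asked, in the order asked, and still so for the second after the job is handed in, with the robot touching nothing.
It also fails if it takes over 48 s, if anything falls off the work surface, if the arm or the gripper's body presses on something with over 40 N, if the wrist force passes 120 N, or if a joint passes its speed limit or range.

ROBOT

A 6-joint arm with a two-finger parallel gripper is mounted at the origin on the work surface; the furniture and walls round the work are solid. World frame = base frame: x ahead of the robot, y to its left, z up, the work surface at z = 0. Lengths are in m, angles in rad, forces in N, time in s.
With the tool pointing down it reaches from about 0.325 to 0.775 m from the base axis. Payload 9.3 kg.
Tool frame: the origin (TCP) lies on the centre line of the jaws, within the pads' length; the fingertips stand 22 mm ahead of it and the grasp point (between the pads) lies 3 mm ahead of it; z points along the fingers, y is the line along which they close (so a half turn about z gives the same grasp; the last joint's range is limited). The gripper opens to 85 mm and grips with 20 to 120 N. Pads are 22 mm wide; open, the fingers measure 114 mm over their backs; the gripper's body (76 mm by 85 mm) begins 54 mm behind the grasp point. The pads swing forward as they close: fully open they stand 13 mm farther back than shut.
Start: joints at [1.125, 0.259, 0.021, 1.334, 0, 1.418], TCP at [0.159, 0.527, 0.253] pointing down, gripper open.
Joint ranges: [-3.04, 3.04], [-0.91, 1.82], [-1.04, 1.36], [-1.92, 1.95], [-1.52, 1.45], [-3.14, 3.14]. Speed limits (rad/s): [2.22, 2.22, 2.79, 3.14, 3.14, 3.14].

INTERFACE

Orientations are given as a unit quaternion [w, x, y, z].
In Python, from station import env gives the robot as it stands.
- The arm moves only by the shell command python3 -m crank 'ROWS'. ROWS is JSON, one flat list of numbers, 7 for each row, row after row: the shift along the tool's x, y, z in units of 25 mm (1.0 is 25 mm), then the turn, a rotation vector about the tool's x, y, z in units of 8 degrees (1.0 is 8 degrees), then the opening, from 0 (shut) to 1 (fully open). In form: [dx, dy, dz, ax, ay, az, claw, dx, dy, dz, ax, ay, az, claw, ...]. A call has 1 to 20 rows; each row is the pose to reach, as a shift and turn from the pose commanded when the call began, along the tool's axes at that moment; what a row does not reach only later rows make up. A row lasts 1/10 s, in which the tool goes at most 50 mm and 8.59 degrees, less where a joint would pass 70% of its speed; a pose out of reach is approached as far as the arm can. A call with a gripper value outside its range is refused whole. The fingers move at their own pace and stop on an object; the grip force is fixed at half the most. Time passes only in rows, so rows that repeat a pose let the fingers close. It gives the time, the measured TCP pose, the force, the opening and the grip force at its end, in the units of the state.
- env.read_state(): the state, without advancing time (a new reading comes with each control period).
- env.grab_frame(name): name is "scene" or "top"; returns a dict with "image" (420x560x3 uint8, red, green, blue), "mtx" (3x3 intrinsics, pixels), "R" (3x3) and "t" (3): a world point X has camera coordinates R X + t. Camera axes: x right, y down, z forward; pixel columns grow to the right and rows downward; lengths in m; the calibration is good to about 2 mm. A picture is of the moment at which its call begins. There is no depth.
- env.sign_off(): hands the job in; it is judged then, once.
Trained networks look in a picture, given as the dict that the camera call returned (one of the last four; its "shot" number tells which), for a name from the list of things; names that differ only in an ending like _2 or _b are one class to them, and where a whole thing is asked for, a point or a joint stands for the part that bears it (a point fixed in the world has none). Each returns a list of dicts, best first, with "confidence" (0 to 1); they miss things now and then, are a little off and sometimes report something else, mostly with a low value. They report only what shows in the picture. A call takes as long as a camera call.
- env.outline_of(picture, label): "region" (420x560 bool, what is visible of it) and "pixel" ([column, row] in pixels, amid what is visible of it).
The state is a dict: "t": time; "q": joint angles; "qd": joint speeds; "joint_torque": joint torques, N m; "eef_pos": TCP position; "ee_rot": TCP orientation; "contact_force": force on the tool from outside, world axes, zero at the start; "torque": the same for the moment, N m; "gripper_width": finger opening in m; "finger_force": force on a finger pad.
Only numpy, scipy, OpenCV 4.12 (cv2) and the standard library are available. Lean on these libraries where they do the work, as an engineer would, in place of code of your own. Each camera call takes 0.05 s, during which the arm holds its last target. There are 200 camera calls.

## Working session

There is one attempt and no reset: what is moved stays moved. The work goes in short steps, Python scripts to look and compute and a shell command to move; the robot and the scene stay as the last step left them, time stands still between calls to the robot, and variables do not carry over. Pictures are saved under pics/ and viewed, at most 10 in all, crops included, and the job is handed in when it is done.

```bash
mkdir -p pics
cat > h.py <<'E'
import numpy as np, cv2
from station import env
def ray(f,px):
    d=f["R"].T@np.linalg.solve(f["mtx"],[px[0],px[1],1.]); c=-f["R"].T@f["t"]; return c,d
def onz(f,px,z):
    c,d=ray(f,px); return c+d*(z-c[2])/d[2]
def proj(f,X):
    p=f["mtx"]@(f["R"]@np.asarray(X,float)+f["t"]); return p[:2]/p[2]
def tri(fs,ps):
    A=np.zeros((3,3));b=np.zeros(3)
    for f,p in zip(fs,ps):
        c,d=ray(f,p); d/=np.linalg.norm(d); M=np.eye(3)-np.outer(d,d); A+=M;b+=M@c
    return np.linalg.solve(A,b)
def save(f,n): cv2.imwrite("pics/"+n+".png",f["image"][:,:,::-1])
E
python3 - <<'E'
from h import *
s=env.read_state(); print(s["eef_pos"],s["ee_rot"],s["t"])
fs=[env.grab_frame(n) for n in("scene","top")]
for f,n in zip(fs,("scene","top")):
    save(f,n+"0"); print(n,-f["R"].T@f["t"])
for l in("cable_box","strip_middle","lid_edge","stapler","staple_box","tape_roll"):
    ps=[]
    for f in fs:
        o=env.outline_of(f,l)
        if o:
            o=o[0];ps.append(o["pixel"]); c=cv2.minAreaRect(np.argwhere(o["region"])[:,::-1].astype(np.float32))
            print(l,o["confidence"],o["pixel"],c)
            if f is fs[1]:
                for p in cv2.boxPoints(c): print('   ',onz(f,p,.07).round(3))
    if len(ps)==2: print(l,tri(fs,ps))
E
```

```text
[0.15861765 0.52635465 0.2526738 ] [-2.06267083e-04  1.45878837e-01  9.89302239e-01 -6.34887413e-04] 0.0
scene [-0.0095557  -0.78573884  0.53043949]
top [0.27762279 0.13208027 0.9604989 ]
cable_box 0.61 [285.8, 206.3] ((279.91571044921875, 208.6348419189453), (150.4136962890625, 68.58186340332031), 32.0053825378418)
cable_box 0.64 [228.6, 190.1] ((228.21551513671875, 189.66380310058594), (72.28681182861328, 182.39060974121094), 86.633544921875)
    [0.534 0.451 0.07 ]
    [0.566 0.043 0.07 ]
    [0.402 0.034 0.07 ]
    [0.372 0.431 0.07 ]
cable_box [0.48790669 0.24126657 0.01983649]
strip_middle 0.72 [283.1, 204.3] ((280.05914306640625, 208.3900604248047), (150.3953857421875, 69.02741241455078), 32.10625457763672)
strip_middle 0.71 [229.1, 190.9] ((228.523681640625, 189.4946746826172), (70.21797943115234, 181.73126220703125), 86.79478454589844)
    [0.533 0.449 0.07 ]
    [0.563 0.043 0.07 ]
    [0.404 0.034 0.07 ]
    [0.375 0.43  0.07 ]
strip_middle [0.48235436 0.24005732 0.02698914]
lid_edge 0.86 [296.4, 191.7] ((292.7287292480469, 192.01287841796875), (119.70343017578125, 25.8541
[... 681 characters left out ...]
1599684 0.01433429]
staple_box 0.7 [195.6, 203.0] ((195.0, 206.0), (16.0, 24.0), 90.0)
staple_box 0.96 [182.1, 266.4] ((180.89639282226562, 266.1062316894531), (18.272619247436523, 29.470321655273438), 75.25643920898438)
    [0.308 0.373 0.07 ]
    [0.325 0.312 0.07 ]
    [0.288 0.3   0.07 ]
    [0.271 0.361 0.07 ]
staple_box [0.30041871 0.34445402 0.02099582]
tape_roll 0.78 [376.4, 273.6] ((374.5, 272.0), (46.0, 51.0), 90.0)
tape_roll 0.68 [385.6, 162.4] ((380.0000305175781, 175.50001525878906), (40.305084228515625, 44.5477294921875), 45.0)
    [ 0.5  -0.03  0.07]
    [ 0.574 -0.102  0.07 ]
    [ 0.509 -0.164  0.07 ]
    [ 0.437 -0.092  0.07 ]
tape_roll [ 0.53549456 -0.11616737  0.02309511]
```

Run:
```python
import cv2
a=cv2.imread("pics/top0.png")[140:290,110:430];b=cv2.imread("pics/scene0.png")[130:320,150:430]
cv2.imwrite("pics/topc.png",cv2.resize(a,(800,375),interpolation=2));cv2.imwrite("pics/scc.png",cv2.resize(b,(800,543),interpolation=2))
```

```text
(no output)
```

View pics/topc.png

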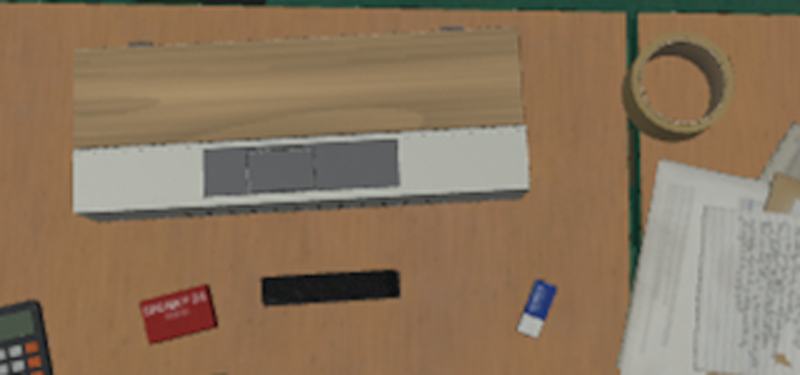

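View pics/scc.png

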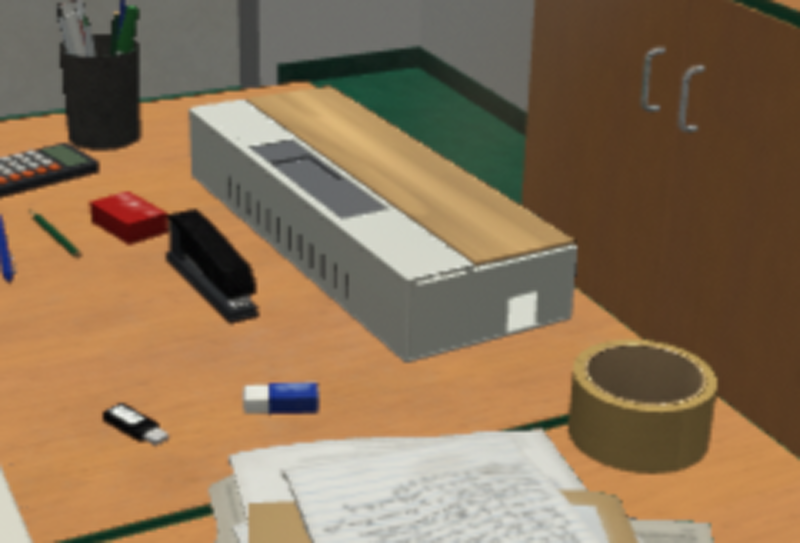

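The top crop shows the dark strip at columns 204–398 and the pad outline at columns 247–315, rows 148–193. That puts the pad about 18 mm to the left of the strip's middle. The scene crop shows the strip at (250,146)–(385,207), with the sunk shadow towards its far end.

```bash
cat >> h.py <<'E'
from scipy.spatial.transform import Rotation as Ro
def pose():
    s=env.read_state(); q=s["ee_rot"]; return np.array(s["eef_pos"]),Ro.from_quat([q[1],q[2],q[3],q[0]]),s
def goal(X,yb):   # TCP target, tool y along yb, z down -> units
    p,R,s=pose(); y=np.array([yb[0],yb[1],0]);y/=np.linalg.norm(y);z=np.array([0,0,-1.]);x=np.cross(y,z)
    T=Ro.from_matrix(np.c_[x,y,z])
    return (R.inv().apply(X-p)/.025).round(3),(np.degrees((R.inv()*T).as_rotvec())/8).round(3)
E
python3 - <<'E'
from h import *
ft,fs=env.grab_frame("top"),env.grab_frame("scene")
T=lambda u,v:(110+(u+.5)/2.5-.5,140+(v+.5)/2.5-.5); S=lambda u,v:(150+u/2.857,130+v/2.857)
t=[T(204,149),T(397,140),T(398,187),T(205,196)]; s=[S(280,140),S(385,207),S(342,217),S(250,146)]
c=np.array([onz(ft,p,.0705) for p in t]); print(c.round(4))
mid=c.mean(0); yb=(c[0]+c[3]-c[1]-c[2]); L=np.linalg.norm(yb)/2; yb/=np.linalg.norm(yb); print("mid",mid,yb,L)
for a,b in zip(t,s): print(tri([ft,fs],[a,b]).round(4), proj(fs,onz(ft,a,.0705))-b)
pad=onz(ft,np.mean([T(247,149),T(314,148),T(314,190),T(248,193)],0),.0705); print("pad",pad,(pad-mid)@yb)
xb=np.array([yb[1],-yb[0],0]); 
pad=mid+yb*((pad-mid)@yb); print(pad,xb)
print(goal(pad+[0,0,.05+.022],yb), env.read_state()["contact_force"])
E
```

```text
[[0.4443 0.3208 0.0705]
 [0.455  0.1508 0.0705]
 [0.413  0.1492 0.0705]
 [0.4025 0.318  0.0705]]
mid [0.42870911 0.23471878 0.0705    ] [-0.06263774  0.99803633  0.        ] 0.1697948643759405
[0.439  0.322  0.0725] [4.18104988 0.35601658]
[0.4537 0.151  0.0742] [0.8500139  1.39893533]
[0.4137 0.1487 0.0733] [-0.90469731  1.18262907]
[0.4029 0.3172 0.0733] [-0.58252014  0.98274589]
pad [0.42657317 0.25255631 0.0705    ] 0.017936296696344292
[0.42758562 0.25261985 0.0705    ] [0.99803633 0.06263774 0.        ]
(array([-13.46 ,  -7.388,   4.432]), array([ 0.   , -0.   , -2.546])) [-0.18784426 -0.37480286  0.09871676]
```

```bash
python3 -m crank '[-13.46,-7.39,0,0,0,-2.55,0, -13.46,-7.39,0,0,0,-2.55,0, -13.46,-7.39,0,0,0,-2.55,0, -13.46,-7.39,0,0,0,-2.55,0, -13.46,-7.39,0,0,0,-2.55,0, -13.46,-7.39,0,0,0,-2.55,0, -13.46,-7.39,0,0,0,-2.55,0, -13.46,-7.39,2,0,0,-2.55,0, -13.46,-7.39,4,0,0,-2.55,0, -13.46,-7.39,4.43,0,0,-2.55,0, -13.46,-7.39,4.43,0,0,-2.55,0, -13.46,-7.39,4.43,0,0,-2.55,0]'
python3 - <<'E'
from h import *
p,R,s=pose();print(p,R.as_matrix().round(3),s["contact_force"],s["t"])
ft=env.grab_frame("top");fs=env.grab_frame("scene")
a=ft["image"][140:290,110:430];b=fs["image"][130:320,150:430]
cv2.imwrite("pics/two.png",np.vstack([cv2.resize(x,(560,int(560*x.shape[0]/x.shape[1])),interpolation=2) for x in (a,b)])[:600,:,::-1])
print(goal(np.array([.4276,.2526,.1425]),[-.0626,.998]))
E
```

```text
t: 2.0
eef_pos: [0.4278, 0.2527, 0.1432]
ee_rot: [-0.0, -0.032, 1.0, 0.0]
contact_force: [0.3, 0.5, 0.1]
gripper_width: 0.0001
finger_force: 0.0
[0.42779517 0.25274804 0.14323933] [[-0.998 -0.063 -0.   ]
 [-0.063  0.998  0.   ]
 [ 0.     0.    -1.   ]] [0.31951256 0.46243878 0.10469409] 2.0
(array([ 0.03 , -0.025,  0.073]), array([0.006, 0.019, 0.009]))
```

View pics/two.png

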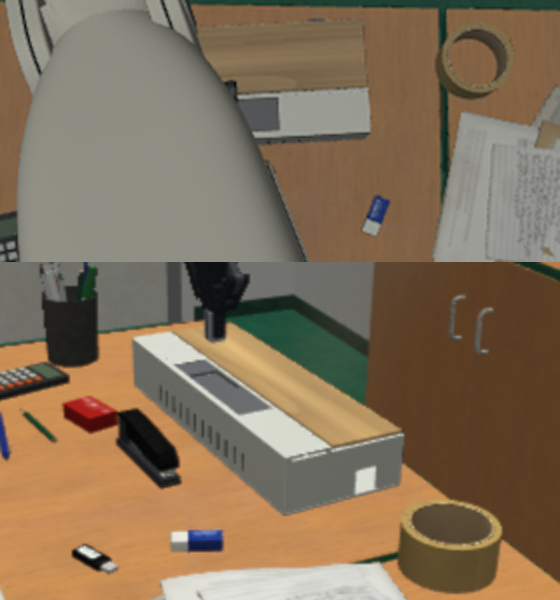

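The fingers are shut above the pad. The lower view shows the fingertip at (215,335) and the stapler, staple box and tape roll where they were. Next I'll go down slowly.

```bash
python3 -m crank '[0,0,1,0,0,0,0, 0,0,1.8,0,0,0,0, 0,0,2,0,0,0,0, 0,0,2.05,0,0,0,0, 0,0,2.05,0,0,0,0]'; python3 -m crank '[0,0,0.04,0,0,0,0, 0,0,0.08,0,0,0,0, 0,0,0.12,0,0,0,0, 0,0,0.12,0,0,0,0]'
```

```text
t: 2.6
eef_pos: [0.4282, 0.253, 0.0925]
ee_rot: [0.001, -0.032, 0.999, 0.0]
contact_force: [0.7, 0.7, 0.2]
gripper_width: -0.0001
finger_force: 0.0
t: 3.0
eef_pos: [0.4281, 0.2528, 0.0887]
ee_rot: [0.001, -0.032, 1.0, 0.0]
contact_force: [1.9, 0.4, 1.8]
gripper_width: -0.0002
finger_force: 0.9
```

```bash
python3 -m crank '[0,0,0.08,0,0,0,0, 0,0,0.16,0,0,0,0, 0,0,0.22,0,0,0,0, 0,0,0.22,0,0,0,0]'
```

```text
t: 3.4
eef_pos: [0.4279, 0.2527, 0.0833]
ee_rot: [0.0, -0.032, 0.999, 0.0]
contact_force: [-0.8, 0.4, 9.1]
gripper_width: -0.0001
finger_force: 4.7
```

```bash
python3 -m crank '[0,0,-1,0,0,0,0, 0,0,-3,0,0,0,0, 0,1,-5,0,0,0,0, 0,3,-5,0,0,0,0, 0,5,-5,0,0,0,0, 0,5,-5,0,0,0,0, 0,5,-5,0,0,0,0, 0,5,-5,0,0,0,0, 0,5,-5,0,0,0,0, 0,5,-5,0,0,0,0, 0,5,-5,0,0,0,0, 0,5,-5,0,0,0,0, 0,5,-5,0,0,0,0, 0,5,-5,0,0,0,0]'
python3 - <<'E'
from h import *
ft=env.grab_frame("top");fs=env.grab_frame("scene");F=[ft,fs]
a=ft["image"][130:230,200:360];b=fs["image"][110:270,200:400]
cv2.imwrite("pics/o_top.png",cv2.resize(a,(800,500),interpolation=2)[:,:,::-1]);cv2.imwrite("pics/o_sc.png",cv2.resize(b,(700,560),interpolation=2)[:,:,::-1])
for l in("rocker_press","power_strip","power_strip_switch","lid_edge"):
    ps=[]
    for f in F:
        o=env.outline_of(f,l)
        if o: o=o[0]; ps.append(o["pixel"]); print(l,f is ft,o["confidence"],o["pixel"],o["region"].sum(),cv2.minAreaRect(np.argwhere(o["region"])[:,::-1].astype(np.float32)))
    if len(ps)==2: print(tri(F,ps))
# red pixels
for f in F:
    h=cv2.cvtColor(f["image"],cv2.COLOR_RGB2HSV); m=((h[...,0]<6)|(h[...,0]>174))&(h[...,1]>150)&(h[...,2]>70)
    n,_,st,ce=cv2.connectedComponentsWithStats(m.astype(np.uint8))
    for i in range(1,n):
        if st[i,4]>8: print(f is ft,st[i],ce[i],onz(f,ce[i],.05))
E
```

```text
t: 4.8
eef_pos: [0.4198, 0.3772, 0.2078]
ee_rot: [0.0, -0.032, 1.0, 0.0]
contact_force: [-0.3, -1.0, 0.4]
gripper_width: 0.0
finger_force: 0.0
rocker_press True 0.37 [264.5, 177.1] 36 ((264.6470947265625, 176.08822631835938), (8.246211051940918, 4.6081767082214355), 75.96376037597656)
power_strip True 0.75 [227.6, 184.7] 2652 ((227.49290466308594, 181.3754119873047), (26.105619430541992, 115.21190643310547), 86.748046875)
power_strip False 0.73 [287.7, 193.6] 702 ((288.5611877441406, 196.54263305664062), (70.20619201660156, 11.43585205078125), 34.875328063964844)
[0.49254788 0.24016384 0.05328103]
power_strip_switch True 0.44 [267.2, 175.0] 39 ((265.0, 176.5), (9.0, 4.0), 90.0)
lid_edge True 0.66 [226.1, 142.7] 4032 ((223.4187774658203, 144.76992797851562), (22.89472198486328, 192.31060791015625), 87.1014175415039)
lid_edge False 0.67 [316.8, 171.6] 3512 ((313.5440979003906, 169.92645263671875), (111.98856353759766, 38.07268142700195), 30.963756561279297)
[0.57435079 0.24169266 0.09774546]
True [193  96  10  10  43] [195.93023256  99.76744186] [0.68532949 0.32526401 0.05      ]
True [177 254  20  20 180] [187.93888889 264.25555556] [0.30257199 0.32590303 0.05      ]
False [182 197  27  18 247] [193.75303644 204.82186235] [0.27774847 0.2708908  0.05      ]
```

View pics/o_top.png

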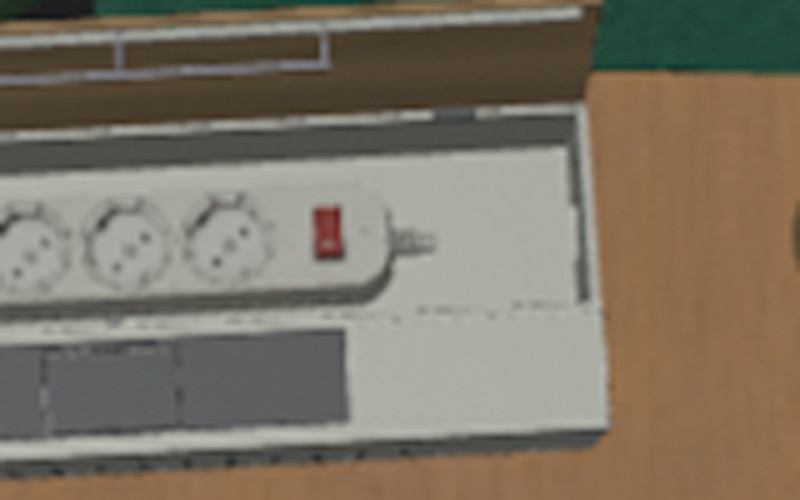

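View pics/o_sc.png

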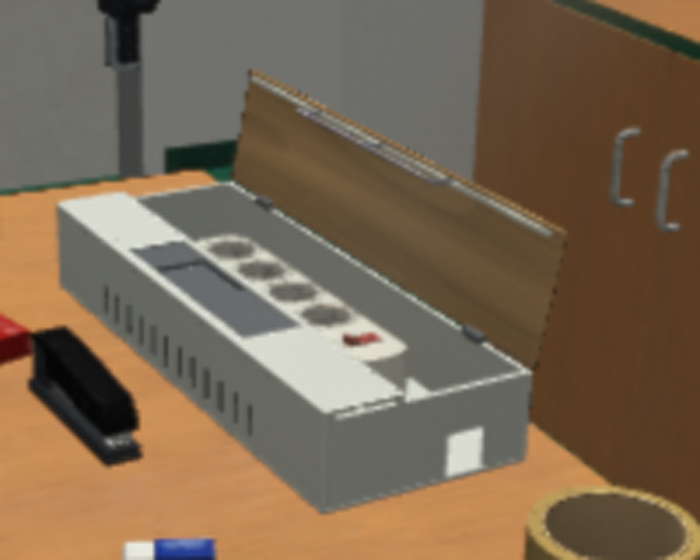

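The lid is open. In the top crop the red rocker spans columns 314–342 and rows 207–260. In the scene crop it sits around (361,339).

Run:
```python
from h import *
ft=env.grab_frame("top");fs=env.grab_frame("scene")
yb=np.array([-.0626,.998,0]);xb=np.array([.998,.0626,0]);mid=np.array([.4287,.2347,.0705])
pt=(265.2,176.2);ps=(200+361.5/3.5-.5,110+339.5/3.5-.5)
X=tri([ft,fs],[pt,ps]);print("tri",X,[proj(f,X)-q for f,q in((ft,pt),(fs,ps))])
for r in(207,233,260):
    P=onz(ft,(265.2,130+(r+.5)/5-.5),.054);print(r,P,(P-mid)@xb,(P-mid)@yb)
for r in(315,):
    P=onz(ft,(265.2,130+(r+.5)/5-.5),.072);print("deck edge",(P-mid)@xb)
C=onz(ft,pt,.053); G=C-xb*.011; print(C,G)
print(goal(np.r_[G[:2],.1],yb[:2]))
```

```text
tri [0.50378442 0.15949391 0.05186528] [array([ 0.00290701, -0.00682687]), array([-0.00714274,  0.00142008])]
207 [0.51535625 0.15966704 0.054     ] 0.0817858760592792 -0.08030757837478643
233 [0.5032371  0.15943579 0.054     ] 0.06967648544605917 -0.079779699531091
260 [0.49070157 0.15919661 0.054     ] 0.05715105458308779 -0.0792336844447898
deck edge 0.028038969150214654
[0.50348598 0.15946597 0.053     ] [0.49250798 0.15877737 0.053     ]
(array([-2.355, -8.909,  4.31 ]), array([-0.   , -0.   ,  0.005]))
```

```bash
python3 -m crank '[-2.36,-8.91,0,0,0,0,0, -2.36,-8.91,0,0,0,0,0, -2.36,-8.91,0,0,0,0,0, -2.36,-8.91,0,0,0,0,0, -2.36,-8.91,0,0,0,0,0, -2.36,-8.91,0,0,0,0,0, -2.36,-8.91,2,0,0,0,0, -2.36,-8.91,3.5,0,0,0,0, -2.36,-8.91,4.3,0,0,0,0, -2.36,-8.91,4.3,0,0,0,0, -2.36,-8.91,4.3,0,0,0,0]'
python3 - <<'E'
from h import *
print(goal(np.array([.4925,.1588,.077]),[-.0626,.998]))
E
```

```text
t: 6.5
eef_pos: [0.4928, 0.1592, 0.1009]
ee_rot: [0.0, -0.032, 0.999, 0.0]
contact_force: [-0.0, -1.0, 0.6]
gripper_width: -0.0003
finger_force: 0.0
(array([ 0.013, -0.015,  0.955]), array([0.001, 0.   , 0.008]))
```

```bash
python3 -m crank '[0,0,0.5,0,0,0,0, 0,0,0.88,0,0,0,0, 0,0,0.96,0,0,0,0, 0,0,0.98,0,0,0,0, 0,0,0.98,0,0,0,0]'; python3 -m crank '[0,0,0.04,0,0,0,0, 0,0,0.07,0,0,0,0, 0,0,0.1,0,0,0,0, 0,0,0.1,0,0,0,0]'
```

```text
t: 7.0
eef_pos: [0.4928, 0.1589, 0.0764]
ee_rot: [0.0, -0.032, 0.999, 0.0]
contact_force: [-0.1, -0.7, -0.1]
gripper_width: -0.0002
finger_force: 0.5
t: 7.4
eef_pos: [0.492, 0.1587, 0.074]
ee_rot: [-0.0, -0.032, 0.999, 0.0]
contact_force: [-6.9, 0.4, 11.6]
gripper_width: -0.0003
finger_force: 5.9
```

```bash
python3 -m crank '[0,0,0.03,0,0,0,0, 0,0,0.06,0,0,0,0, 0,0,0.06,0,0,0,0]'
```

```text
t: 7.7
eef_pos: [0.492, 0.1588, 0.0736]
ee_rot: [0.0, -0.032, 0.999, 0.0]
contact_force: [-11.1, -1.8, 24.7]
gripper_width: 0.0001
finger_force: 12.6
```

```bash
python3 -m crank '[0,0,-1,0,0,0,0, 0,0,-3,0,0,0,0, 0,0,-5,0,0,0,0, 0,2,-5.3,0,0,0,0, 0,4,-5.3,0,0,0,0, 0,6,-5.3,0,0,0,0, 1,8.5,-5.3,0,0,0,0, 2.3,9,-5.3,0,0,0,0, 2.3,9,-5.3,0,0,0,0, 2.3,9,-5.3,0,0,0,0, 2.3,9,-5.3,0,0,0,0]'
python3 - <<'E'
from h import *
ft=env.grab_frame("top");fs=env.grab_frame("scene")
a0=cv2.imread("pics/o_top.png");b0=cv2.imread("pics/o_sc.png")
a=cv2.resize(ft["image"][155:195,245:285],(400,300),interpolation=2)[:,:,::-1];b=cv2.resize(fs["image"][190:220,285:325],(400,300),interpolation=2)[:,:,::-1]
ao=cv2.resize(a0[125:325,225:425],(400,300));bo=cv2.resize(b0[280:385,298:438],(400,300))
cv2.imwrite("pics/cmp.png",np.vstack([np.hstack([ao,a]),np.hstack([bo,b])]))
cv2.imwrite("pics/full.png",np.vstack([fs["image"][100:330],ft["image"][120:300]])[:,:,::-1])
E
```

```text
t: 8.8
eef_pos: [0.4217, 0.3794, 0.2044]
ee_rot: [0.0, -0.031, 1.0, 0.0]
contact_force: [0.1, 0.2, -0.6]
gripper_width: 0.0001
finger_force: 0.0
```

View pics/cmp.png

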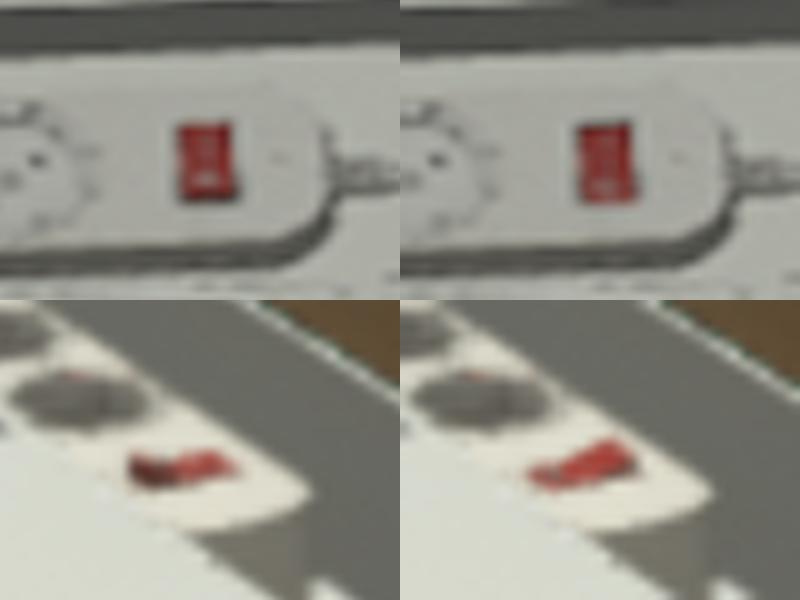

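View pics/full.png

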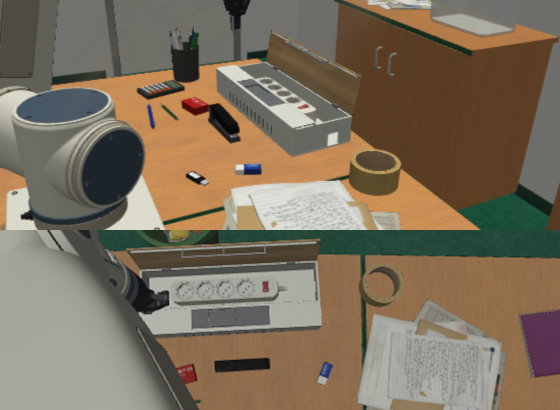

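The rocker has tipped: in the lower right view the rear half is now raised at (610,455) and the front half is down at (545,475). The lid is open, the box and the things round it look unmoved, and the arm is clear.

```bash
python3 -c "
from station import env; print(env.sign_off())"
```

```text
the job is handed in; nothing more can be done
None
```

The power strip's rocker is tipped to on and the lid sprang open by itself and stays open; the box and the things round it look unmoved, and the job was handed in at about 9 s (no verdict was returned).

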